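# Prove the re-glued grips of drop lids and stow them

### The arm

A 6-joint arm with a two-finger parallel gripper is mounted at the origin on the work surface. World frame = base frame: x ahead of the robot, y to its left, z up, the work surface at z = 0. Lengths are in m, angles in rad, forces in N, time in s.
With the tool pointing down it reaches from about 0.25 to 0.725 m from the base axis. Payload 9.7 kg.
Tool frame: the origin (TCP) lies on the centre line of the jaws, within the pads' length; the fingertips stand 11 mm ahead of it and the grasp point (between the pads) lies 8 mm behind it; z points along the fingers, y is the line along which they close (so a half turn about z gives the same grasp; the last joint's range is limited). The gripper opens to 85 mm and grips with 20 to 120 N. Pads are 22 mm wide; open, the fingers measure 114 mm over their backs; the gripper's body (76 mm by 85 mm) begins 54 mm behind the grasp point. The pads swing forward as they close: fully open they stand 13 mm farther back than shut.
Start: joints at [-1.165, 0.087, 0.176, 1.66, 0, 1.571], TCP at [0.217, -0.505, 0.242] pointing down, gripper open.
Joint ranges: [-3.13, 3.13], [-0.85, 1.81], [-1.15, 1.24], [-2.2, 2.28], [-1.44, 1.52], [-3.14, 3.14]. Speed limits (rad/s): [2.22, 2.22, 2.57, 3.14, 3.14, 3.14].

### API

Orientations are given as [roll, pitch, yaw] about the fixed x, y, z axes, in that order (R = Rz(yaw) Ry(pitch) Rx(roll)).
In Python, from plant import r, fingers, planner, eyes, workorder, models, monitor gives the robot as it stands. The module is installed in compiled form; this text tells all that it offers. Calls block until the motion is done:
- r.goto(position, orientation): joint-space move of the TCP to a pose.
- r.servo_line(position, rotation=None, vel=0.15): straight line of the TCP; rotation=None keeps the orientation; vel is the mean speed in m/s.
- r.move_j(angles): joint-space move.
- fingers.grip(opening, newtons=None): opening from 0.0 (shut) to 1.0 (fully open); newtons is the grip in N (None keeps the last); returns when the fingers have stopped.
- r.wait(seconds).
- planner.inverse_kinematics(position, orientation): joint angles nearest the present ones, or None.
- eyes.capture(name): name is "side" or "top" or "wrist"; returns a dict with "pixels" (384x512x3 uint8, red, green, blue), "fx", "fy", "cx", "cy" (pixels), "R" (3x3) and "t" (3): a world point X has camera coordinates R X + t. Camera axes: x right, y down, z forward; pixel columns grow to the right and rows downward; lengths in m; the calibration is good to about 2 mm. A picture is of the moment at which its call begins. There is no depth.
A pose or a line that the arm cannot do raises r.MotionError and nothing moves.
- workorder.finish_job(): hands the job in; it is judged then, once.
Trained networks look in a picture, given as the dict that the camera call returned (one of the last four; its "shot" number tells which), for a name from the list of things; names that differ only in an ending like _2 or _b are one class to them, and where a whole thing is asked for, a point or a joint stands for the part that bears it (a point fixed in the world has none). Each returns a list of dicts, best first, with "p" (0 to 1); they miss things now and then, are a little off and sometimes report something else, mostly with a low value. They report only what shows in the picture. A call takes as long as a camera call. They do not tell look-alikes from the thing itself.
- models.search_frame(target, picture): "point" ([x, y, z] in m, in world coordinates, good to about 4 mm: the middle of the surface that is visible of it).
- models.landmark_of(target, picture): "point" ([x, y, z] in m, in world coordinates, good to about 4 mm: a listed point, or the origin of a listed thing).
Readings, each from a call of its own:
- monitor.get_time(): time.
- monitor.get_joint_pos(): joint angles.
- monitor.get_joint_velocities(): joint speeds.
- monitor.get_tau(): joint torques, N m.
- monitor.get_ee_pos(): TCP position.
- monitor.get_tcp_rot(): TCP orientation.
- monitor.get_force(): force on the tool from outside, world axes, zero at the start.
- monitor.get_torque(): the same for the moment, N m.
- monitor.get_grip_width(): opening from 0.0 (shut) to 1.0 (fully open).
- monitor.get_grip_force(): force on a finger pad.
Only numpy, scipy, OpenCV 4.12 (cv2) and the standard library are available. Lean on these libraries where they do the work, as an engineer would, in place of code of your own. Each camera call takes 0.05 s, during which the arm holds its last target. There are 200 camera calls.

### The job

The grips of these wooden drop lids have been re-glued and must be proved before the lids are put away in the chest: first raise the chest's lid to vertical on its hinges, lift it straight up off its pins and stand it in the slot of the lid rack. Then take the drop lids that are there from the smallest to the largest, slide each under the lips of the spring tester and pull its grip straight up with a steady 15 N (pointer midway between its two lines, never above 20 N) for a full second, and take it out again. In the end all of them lie flat on the floor of the chest, side by side, grips up, with the chest lid standing in the rack and the other things on the counter left alone.

Things in the scene. Friction and masses are not known exactly. Their poses are not given: they have to be found in the camera images.
- chest: fixed open black lacquered chest, red inside, outside 128 (its x) x 318 (its y) x 60 mm high, walls and floor 6 mm (inside 116 x 306, 54 deep). Origin: centre of its underside on the counter; z up; +x towards its hinge side, away from the robot. Behind its +x wall two 8 mm brass hinge pins lie along y, each held at its outer end by a brass bracket
- chest_pins (a point): midpoint between the two hinge pins on their common axis: (86, 0, 64) mm in the chest's frame, 22 mm behind the +x wall; the pins span y = 93 to 127 and -93 to -127 mm; axes as the chest's
- chest_floor (a point): centre of the chest's inner floor, 6 mm above the counter; axes as the chest's
- chest_lid: loose lid of the chest, about 0.35 kg, black board 143 x 318 x 8 mm, lying on the chest's rim at the start. Origin: on its underside, over the chest's centre when shut, 60 mm above the counter; axes then as the chest's. Two brass forks at its +x edge reach round the pins: it swings up about them and, once vertical, lifts straight up off them. It falls shut if let go earlier
- lid_hinge (a point): on the lid, the point of the pins' axis midway between the forks: (86, 0, 4) mm in the lid's frame. Fork slots are 11 mm wide and open towards the lid's +x; prong tips lie 14 mm beyond this point; forks 22 mm wide at y = +-109 mm, 21 mm thick overall; axes as the lid's
- lid_bar (a point): middle of the lid's handle: a round brass bar 10 mm thick along the lid's y, 110 mm clear between its two arms, standing 44 mm out (axis) from the lid's front edge, 198 mm from the hinge line; open gap of 39 mm between bar and board. It may turn in a pinch
- rack: fixed wooden lid rack: base 100 x 270 x 8 mm and two upright walls 270 mm long (along its y), tops 78 mm above the counter, leaving a slot 32 mm wide between them along its y. Origin: centre of its underside
- rack_slot (a point): centre of the slot's floor, 8 mm above the counter; axes as the rack's: the slot runs along y, z up
- tester: fixed spring pull tester, grey foot 150 x 160 x 24 mm with two steel guide posts (89 mm high) at x = 71, y = +-71 mm. Origin: centre of its underside; +x is the way a drop lid is slid in. On it a steel carrier, open at top and -x side, rises on springs. A pointer on its +y side reads against a plate with two lines, at 12 and 18 mm of rise
- carrier_seat (a point): centre of the carrier's floor (124 x 124 mm), 32 mm above the counter at rest; axes as the tester's. Drop lids go over this point, disc under the two lips, grip up in the slot between. Lips: undersides 20 mm above the floor, 6 mm thick, from x = -43 to 62, leaving a slot y = +-24 mm; inside width 112, stop wall at x = 56 mm
- carrier (a joint): rise of the carrier in m, 0 at rest, stop at 0.026. The springs give 1 N per mm: 0.015 means 15 N of upward pull; the carrier comes back down when the pull ends
- drop_small: loose wooden drop lid, the smallest of the three: disc 72 mm across, 12 mm thick, with a glued-on upright grip 44 mm long (along its x), 16 mm thick (along its y), reaching 62 mm above the disc's underside. 60 g nominal. Origin: centre of the underside; z up. May be absent
- drop_small_grip (a point): a point in the middle of this drop lid's grip, 50 mm above its underside, a good height to pinch
- drop_mid: loose wooden drop lid, the middle-sized of the three: disc 86 mm across, 12 mm thick, with a glued-on upright grip 44 mm long (along its x), 16 mm thick (along its y), reaching 62 mm above the disc's underside. 80 g nominal. Origin: centre of the underside; z up. May be absent
- drop_mid_grip (a point): a point in the middle of this drop lid's grip, 50 mm above its underside, a good height to pinch
- drop_large: loose wooden drop lid, the largest of the three: disc 100 mm across, 12 mm thick, with a glued-on upright grip 44 mm long (along its x), 16 mm thick (along its y), reaching 62 mm above the disc's underside. 100 g nominal. Origin: centre of the underside; z up. May be absent
- drop_large_grip (a point): a point in the middle of this drop lid's grip, 50 mm above its underside, a good height to pinch
- dish: small blue bowl 72 mm across, 26 high, a bystander to leave alone; origin at its underside
- teacup: white cup 68 mm across, 65 high, a bystander to leave alone; origin at its underside
- shaker: amber jar 44 mm across, 90 high, a bystander to leave alone; origin at its underside
- pot: small white pepper pot 36 mm across, 55 high, a bystander to leave alone; origin at its underside
Things that resemble listed ones, but are neither listed nor needed, are in the scene too. Leave any blue, green or orange look-alike of the drop_large alone.

How it is judged:
By the outcome, as a careful person would: the job done as asked, in the order asked, and still so for the second after the job is handed in, with the robot touching nothing.
Of drop_small, drop_mid, drop_large only 2 to 3 are there at a start; the rules pass over those that are not, and their reading is None.
At some moment in a run one of drop_small, drop_mid, drop_large may be knocked a few centimetres aside while the robot is not near it.
It also fails if it takes over 210 s, if anything falls off the work surface, if the arm or the gripper's body presses on something with over 40 N, if the wrist force passes 120 N, or if a joint passes its speed limit or range.

## Working session

There is one attempt and no reset: what is moved stays moved. The work goes in short steps, each a Python script; the robot and the scene stay as the last script left them, time stands still between calls to the robot, and variables do not carry over. Pictures are saved under pics/ and viewed, at most 14 in all, crops included, and the job is handed in when it is done.

```bash
mkdir -p pics; cat > h.py <<'E'
import numpy as np, cv2
from plant import r, fingers, planner, eyes, workorder, models, monitor
def save(im,name): cv2.imwrite('pics/'+name, cv2.cvtColor(im['pixels'],cv2.COLOR_RGB2BGR))
def proj(im,X):
    c=np.array(im['R'])@np.array(X)+np.array(im['t']); return np.array([im['fx']*c[0]/c[2]+im['cx'],im['fy']*c[1]/c[2]+im['cy']])
def unproj(im,u,v,z):
    R=np.array(im['R']);t=np.array(im['t']);o=-R.T@t
    d=R.T@np.array([(u-im['cx'])/im['fx'],(v-im['cy'])/im['fy'],1]); return o+d*(z-o[2])/d[2]
E
python3 - <<'E'
from h import *
top=eyes.capture('top');side=eyes.capture('side')
save(top,'top0.png');save(side,'side0.png')
for n in ['chest','chest_pins','chest_floor','chest_lid','lid_hinge','lid_bar','rack','rack_slot','tester','carrier_seat','drop_small','drop_mid','drop_large','drop_small_grip','drop_mid_grip','drop_large_grip','dish','teacup','shaker','pot']:
    for nm,im in (('top',top),('side',side)):
        print(n,nm,[(np.round(d['point'],3).tolist(),round(d['p'],2),proj(im,d['point']).astype(int).tolist()) for d in models.landmark_of(n,im)[:5]])
print(monitor.get_time(), monitor.get_tcp_rot(), -np.array(top['R']).T@top['t'],-np.array(side['R']).T@side['t'])
E
```

```text
chest top [([0.569, 0.206, 0.059], 0.64, [206, 159])]
chest side []
chest_pins top [([0.645, -0.257, 0.001], 0.57, [357, 141])]
chest_pins side []
chest_floor top []
chest_floor side [([0.426, 0.017, -0.0], 0.47, [263, 206])]
chest_lid top [([0.565, 0.205, 0.059], 0.85, [206, 160]), ([0.359, 0.311, 0.049], 0.73, [167, 230])]
chest_lid side [([0.568, 0.207, 0.06], 0.75, [207, 223])]
lid_hinge top [([0.359, 0.309, 0.05], 0.74, [168, 230]), ([0.649, 0.216, 0.067], 0.64, [203, 132]), ([0.412, -0.388, -0.003], 0.51, [401, 216])]
lid_hinge side [([0.653, 0.22, 0.063], 0.97, [180, 221])]
lid_bar top [([0.461, 0.191, 0.063], 0.91, [209, 195])]
lid_bar side [([0.459, 0.189, 0.063], 0.75, [241, 223])]
rack top [([0.646, -0.256, 0.001], 0.67, [357, 141])]
rack side [([0.644, -0.252, -0.001], 0.59, [227, 160])]
rack_slot top [([0.648, -0.254, 0.007], 0.93, [356, 140])]
rack_slot side [([0.646, -0.249, 0.01], 0.64, [227, 158])]
tester top [([0.477, -0.182, -0.005], 0.67, [333, 194])]
tester side [([0.473, -0.186, -0.002], 0.98, [262, 173]), ([0.423, 0.014, -0.003], 0.34, [264, 206])]
carrier_seat
[... 1655 characters left out ...]
 264]), ([0.389, 0.169, 0.049], 0.71, [264, 226])]
dish top [([0.327, -0.313, 0.001], 0.68, [378, 244]), ([0.646, 0.219, 0.066], 0.64, [202, 133])]
dish side []
teacup top [([0.413, -0.384, 0.002], 0.64, [400, 216])]
teacup side [([0.415, -0.388, -0.001], 0.7, [284, 150]), ([0.389, 0.172, 0.004], 0.46, [264, 236])]
shaker top [([0.7, -0.015, 0.001], 0.68, [280, 123])]
shaker side [([0.702, -0.014, -0.004], 0.74, [195, 191]), ([0.432, 0.401, 0.003], 0.57, [231, 291])]
pot top [([0.434, 0.404, -0.001], 0.67, [143, 205])]
pot side [([0.43, 0.404, 0.005], 0.62, [231, 291])]
2.1 [ 3.14156762e+00 -5.31274673e-06  4.05760570e-01] [0.34774588 0.03051863 1.07258858] [0.21815526 0.96087172 0.82071195]
```

View pics/top0.png

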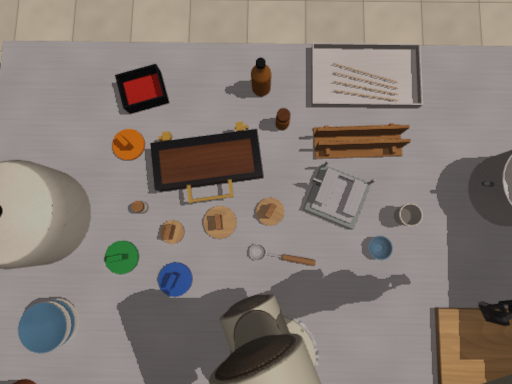

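View pics/side0.png

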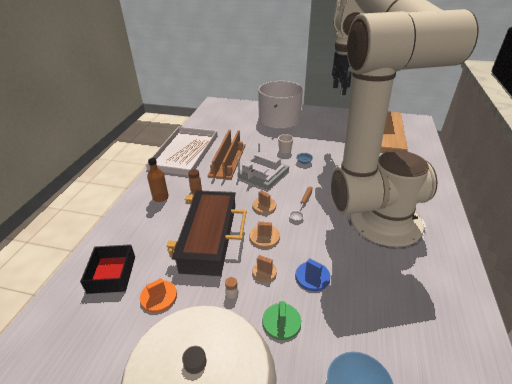

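The top picture shows the chest lid at (206,160), its bar at (209,193) and the forks at (166,136) and (241,127). The rack is at (360,141) and the tester at (337,194). Small is at (172,231), mid at (269,211) and large at (220,222), so all three are there; blue, green and orange look-alikes stay where they are. The side view agrees. I'm moving in now and taking close looks on the way.

```bash
cat >> h.py <<'E'
def down(yaw):
    """tool-down orientation with tool x along yaw (mod pi), the half turn with the smaller last joint"""
    return [np.pi,0,yaw]
def pose(p,yaw):
    best=None
    for k in (-1,0,1):
        q=planner.inverse_kinematics(list(p),[np.pi,0,yaw+k*np.pi])
        if q is not None and (best is None or abs(q[5])<abs(best[0][5])): best=(q,yaw+k*np.pi)
    return best
def look(im,names,n=2):
    for nm in names:
        print(nm,[(np.round(d['point'],4).tolist(),round(d['p'],2)) for d in models.landmark_of(nm,im)[:n]])
E
python3 - <<'E'
from h import *
q,y=pose([0.50,-0.21,0.38],0.0); r.move_j(q)
w=eyes.capture('wrist');save(w,'w1.png');print(y,q[5],monitor.get_time(),-np.array(w['R']).T@w['t'],np.array(w['R'])[2])
look(w,['rack','rack_slot','tester','carrier_seat'])
q,y=pose([0.44,0.18,0.36],0.145+np.pi/2); r.move_j(q)
w=eyes.capture('wrist');save(w,'w2.png');print(y,q[5],monitor.get_time(),-np.array(w['R']).T@w['t'],np.array(w['R'])[2])
look(w,['chest','chest_pins','lid_hinge','chest_lid','lid_bar'])
for p in ([0.651,0.218,0.262],[0.651,0.218,0.34],[0.647,-0.253,0.34],[0.647,-0.253,0.22]):
    b=pose(p,0.145+np.pi/2); print(p, b and np.round(b[0],2))
print(monitor.get_force())
E
```

```text
-3.141592653589793 -0.39762799152212924 3.8667 [ 0.43292291 -0.2106732   0.51136751] [ 2.65193171e-01 -3.06051079e-04 -9.64195254e-01]
rack [([0.6508, -0.2541, -0.0042], 0.62), ([0.3175, -0.309, 0.0013], 0.53)]
rack_slot [([0.6479, -0.252, 0.0047], 0.77)]
tester [([0.4209, 0.0181, 0.0504], 0.75), ([0.4719, -0.1839, 0.0033], 0.66)]
carrier_seat [([0.469, -0.186, 0.031], 0.84)]
4.857388980384689 -1.32747760862243 5.5833 [0.45016415 0.11262046 0.49162342] [-0.0376507   0.26303404 -0.96405162]
chest []
chest_pins []
lid_hinge [([0.6537, 0.2169, 0.0611], 0.78)]
chest_lid [([0.5675, 0.205, 0.0577], 0.66), ([0.4326, 0.4048, -0.0018], 0.41)]
lid_bar [([0.4544, 0.1911, 0.0649], 0.58)]
[0.651, 0.218, 0.262] [ 0.32  0.46  0.67  1.78  0.   -1.39]
[0.651, 0.218, 0.34] [ 0.32  0.57  1.    1.99  0.   -1.39]
[0.647, -0.253, 0.34] [-0.37  0.61  1.05  2.01  0.    1.05]
[0.647, -0.253, 0.22] [-0.37  0.45  0.58  1.7   0.    1.05]
[ 0.01272638 -0.55185597 -0.40418011]
```

```bash
python3 -c "
import cv2
a=cv2.imread('pics/w1.png');b=cv2.imread('pics/w2.png')
cv2.imwrite('pics/w12.png',cv2.resize(cv2.hconcat([a,b]),(800,300),interpolation=cv2.INTER_AREA))"
```

```text
(no output)
```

View pics/w1.png

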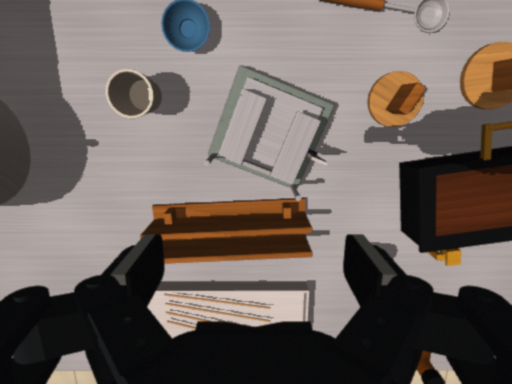

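View pics/w2.png

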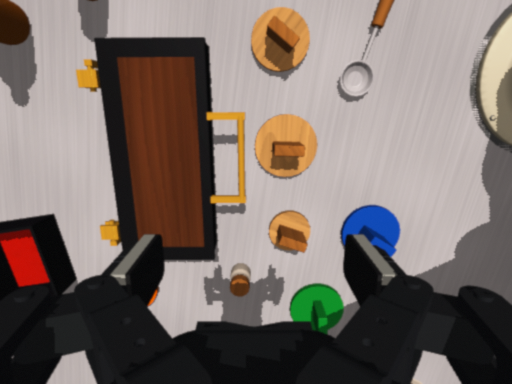

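w1 shows the tester's foot corners at about (243,66), (337,103) and (210,158), with its open side facing the robot. The posts are at (214,158) and (297,190). The rack walls run from (150,206) to (306,200) and from (145,236) to (311,228). w2 shows the bar from (241,116) to (241,200) and the forks at (88,75) and (110,231). The grips are at (290,149) for large, (291,238) for small and (283,34) for mid.

```bash
cat > m.py <<'E'
from h import *
r.move_j(pose([0.50,-0.21,0.38],0.0)[0]) if False else None
w2=eyes.capture('wrist')
U=lambda l,z:[np.round(unproj(w2,u,v,z)[:2],4).tolist() for u,v in l]
print('bar',U([(241,116),(241,200)],.064)); print('lid',U([(97,40),(207,38),(216,260),(133,262)],.068)); print('forks',U([(88,75),(110,231)],.064))
print('tcp',monitor.get_ee_pos())
# tester/rack from the w1 pose: camera rigid in the tool
R=np.array(w2['R']);t=np.array(w2['t'])
from scipy.spatial.transform import Rotation as Ro
T=Ro.from_euler('xyz',monitor.get_tcp_rot()).as_matrix(); p=np.array(monitor.get_ee_pos())
T1=Ro.from_euler('xyz',[np.pi,0,-np.pi]).as_matrix(); p1=np.array([.5,-.21,.38])
A=R@T; b=R@p+t   # cam = A*tool + b
w1=dict(w2); w1['R']=A@T1.T; w1['t']=b-A@T1.T@p1
print(w1['R'][2],-w1['R'].T@w1['t'])
U=lambda l,z:[np.round(unproj(w1,u,v,z)[:2],4).tolist() for u,v in l]
print('foot',U([(243,66),(337,103),(210,158)],.024)); print('posts',U([(214,158),(297,190)],.1))
print('rack',U([(153,206),(306,199),(145,235),(311,228),(150,260),(311,254)],.078))
E
python3 m.py
```

```text
bar [[0.4648, 0.1304], [0.4487, 0.251]]
lid [[0.6601, 0.0624], [0.5206, 0.04], [0.4744, 0.3526], [0.6024, 0.3746]]
forks [[0.6737, 0.1067], [0.6407, 0.329]]
tcp [0.44021369 0.17963465 0.35995448]
[ 2.65856760e-01 -1.96307166e-04 -9.64012523e-01] [ 0.43233909 -0.2102296   0.51158312]
foot [[0.3764, -0.2258], [0.4303, -0.08], [0.5166, -0.2811]]
posts [[0.5035, -0.2645], [0.5495, -0.1484]]
rack [[0.5808, -0.3626], [0.5698, -0.131], [0.6285, -0.3793], [0.6169, -0.1211], [0.6718, -0.3755], [0.6614, -0.1188]]
```

```bash
cat > a1.py <<'E'
from h import *
Y=0.146+3*np.pi/2
b=np.array([0.4563,0.1905])
fingers.grip(0.36)
r.goto([*b,0.14],[np.pi,0,Y])
w=eyes.capture('wrist'); save(w,'bar.png'); look(w,['lid_bar','lid_hinge'])
r.servo_line([*b,0.056],vel=0.08); print('f',monitor.get_force())
fingers.grip(0.0,40); print(monitor.get_grip_width()*85,monitor.get_grip_force(),monitor.get_force(),monitor.get_torque(),monitor.get_ee_pos(),monitor.get_time())
E
python3 a1.py
```

```text
lid_bar [([0.4555, 0.1906, 0.066], 0.85)]
lid_hinge []
f [-0.30993086 -0.00870555  1.26731076]
8.458570596864849 39.02371108531952 [-0.02264634  0.59580437  4.60551329] [-0.01816126 -0.00021734  0.03700047] [0.45662224 0.19062828 0.05657191] 9.0083
```

View pics/bar.png

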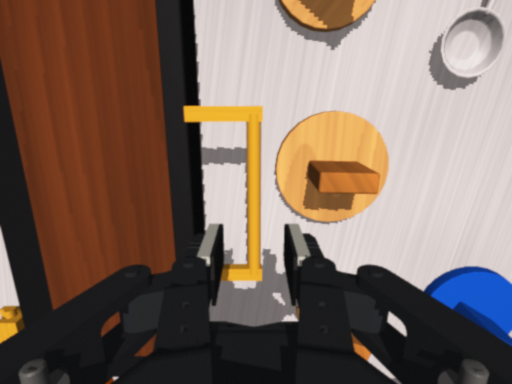

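The bar (255,190) was centred between the fingers and is now gripped. Next I swing the lid up while watching the force.

```bash
cat > a2.py <<'E'
from h import *
c=np.array([np.cos(.146),np.sin(.146)]); p0=np.array(monitor.get_ee_pos()); L=0.198
rad=0.0
for a in range(6,91,6):
    th=np.radians(a)
    p=np.array([*(p0[:2]+c*(L-(L+rad)*np.cos(th))),p0[2]+(L+rad)*np.sin(th)])
    r.servo_line(list(p),vel=0.1)
    f=np.array(monitor.get_force()); fr=f[:2]@c*(-np.cos(th))+f[2]*np.sin(th)
    print(a,np.round(f,1),round(fr,1),round(rad,4),round(monitor.get_grip_width()*85,1))
    if np.linalg.norm(f)>40: print('stop');break
    if fr>8: rad+=0.0007      # outward push from lid: grow
    if fr<-12: rad-=0.0007
w=eyes.capture('side');save(w,'up.png');print(monitor.get_ee_pos(),monitor.get_time())
E
python3 a2.py
```

```text
6 [-0.2  0.1 -1.9] -0.1 0.0 8.2
12 [ 0.6 -0.7 -2.6] -1.0 0.0 8.4
18 [ 1.3 -0.6 -3. ] -2.1 0.0 8.2
24 [ 0.1 -0.4 -3.6] -1.5 0.0 8.7
30 [ 0.3 -0.3 -3.1] -1.8 0.0 8.5
36 [-1.5 -1.6 -1.7] 0.3 0.0 8.3
42 [-4.9 -3.3  1.2] 4.7 0.0 8.1
48 [-7.7 -2.8  6.2] 10.0 0.0 8.1
54 [-7.7 -2.5  8.4] 11.4 0.0007 8.3
60 [-6.9 -3.   6.8] 9.5 0.0014 8.0
66 [-4.1 -2.   6.5] 7.7 0.0021 8.4
72 [-5.5 -1.5  9.6] 10.9 0.0021 8.4
78 [-2.6 -1.4  8.7] 9.1 0.0028 8.4
84 [-1.9  0.7  8.2] 8.4 0.0035 8.2
90 [-0.6  0.5  4.9] 4.9 0.0042 8.3
[0.6527512  0.2198189  0.25900346] 14.4417
```

View pics/up.png

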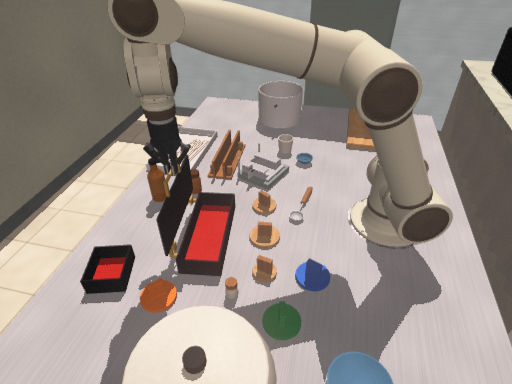

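The lid is vertical at (178,205) and the red chest interior is open. Next I lift it straight off and carry it to the rack.

```bash
cat > a3.py <<'E'
from h import *
p=np.array(monitor.get_ee_pos())
for dz in (.02,.04,.075):
    r.servo_line([p[0],p[1],p[2]+dz],vel=0.08); print(np.round(monitor.get_force(),1))
Y=0.045+3*np.pi/2
r.servo_line([0.6473,-0.252,0.335],[np.pi,0,Y],vel=0.12)
r.wait(0.3)
print(np.round(monitor.get_joint_pos(),2),monitor.get_time(),np.round(monitor.get_force(),1))
t=eyes.capture('top');w=eyes.capture('wrist');s=eyes.capture('side')
save(w,'rackw.png')
for im in (t,w,s): look(im,['rack_slot','lid_hinge','lid_bar'])
cv2.imwrite('pics/rk.png',cv2.resize(cv2.hconcat([cv2.cvtColor(x['pixels'],cv2.COLOR_RGB2BGR)[a:a+192,b:b+200] for x,a,b in ((t,40,260),(s,40,130))]),(800,384)))
E
python3 a3.py
```

```text
[0.6 1.2 3.6]
[-0.3  0.1 -2.5]
[ 0.  -0.2 -3.4]
[-0.37  0.6   1.02  1.99 -0.   -1.99] 20.2167 [ 0.2  0.9 -3.4]
rack_slot [([0.6483, -0.2574, 0.0066], 0.95)]
lid_hinge [([0.6529, -0.2547, 0.1379], 0.8), ([0.7012, -0.0141, 0.0015], 0.63)]
lid_bar [([0.6497, -0.2517, 0.3393], 0.87)]
rack_slot []
lid_hinge []
lid_bar [([0.6453, -0.2538, 0.3336], 0.91)]
rack_slot [([0.6449, -0.2488, 0.0103], 0.87), ([0.6491, -0.2521, 0.3368], 0.72)]
lid_hinge [([0.6565, -0.2507, 0.1374], 0.69)]
lid_bar [([0.6466, -0.2528, 0.3348], 0.84)]
```

View pics/rk.png

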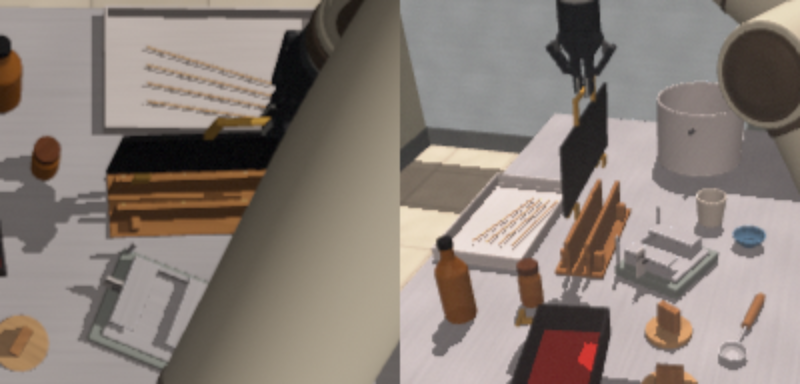

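View pics/rackw.png

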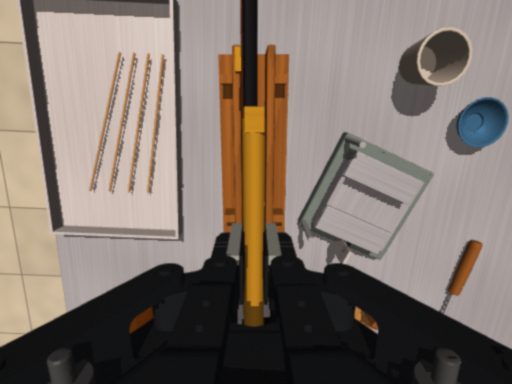

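```bash
cat > m2.py <<'E'
from h import *
w=eyes.capture('wrist')
c=np.array([np.cos(.045),np.sin(.045)]);n=np.array([-c[1],c[0]])
# sub-pixel-ish crop
im=cv2.cvtColor(w['pixels'],cv2.COLOR_RGB2BGR)
cv2.imwrite('pics/rk2.png',cv2.resize(im[30:150,200:310],(733,800-0))[:600])
O=np.array([0.6473,-0.252])
for u,v,z in ((219,65,.008),(289,65,.008),(223,225,.008),(287,225,.008)):
    d=unproj(w,u,v,z)[:2]-O; print('base',np.round([d@c,d@n],4))
for u,v,z in ((232,65,.078),(240,90,.078),(266,65,.078),(275,65,.078),(233,58,.137),(242,58,.137),(233,58,.12)):
    d=unproj(w,u,v,z)[:2]-O; print(u,v,z,np.round([d@c,d@n],4))
print(monitor.get_ee_pos())
E
python3 m2.py
```

```text
base [ 0.0489 -0.1215]
base [-0.0504 -0.1214]
base [0.0499 0.1223]
base [-0.0547  0.1224]
232 65 0.078 [ 0.0258 -0.1132]
240 90 0.078 [ 0.0166 -0.0846]
266 65 0.078 [-0.015  -0.1132]
275 65 0.078 [-0.0258 -0.1132]
233 58 0.137 [ 0.0208 -0.1129]
242 58 0.137 [ 0.0117 -0.1129]
233 58 0.12 [ 0.0219 -0.1152]
[ 0.64730659 -0.25201028  0.33499396]
```

View pics/rk2.png

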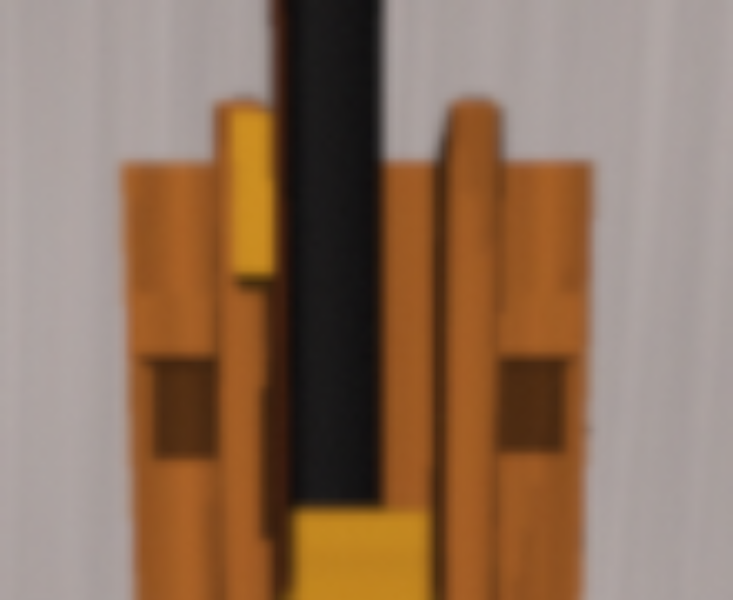

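The crop shows the slot's inner edges at columns 241 and 267, so the slot is centred under the tool. The fork's left edge is at 234, about 10 mm too far +x, so the lid hangs tilted about 2.6°. I'll shift 9 mm in −x, lower it, and straighten it once it's in the slot.

```bash
cat > a4.py <<'E'
from h import *
c=np.array([np.cos(.045),np.sin(.045)]);O=np.array([0.6473,-0.252]); s=-0.009
def at(s,z,v): r.servo_line([*(O+s*c),z],vel=v); f=monitor.get_force(); print(round(z,3),np.round(f,1)); return np.array(f)
at(s,.335,.05); r.wait(.2)
f0=at(s,.28,.1)
for z in (.26,.245,.232,.224): 
    f=at(s,z,.06)
    if np.linalg.norm(f-f0)>12: print('contact');break
else:
    for z in np.arange(.221,.2,-.002):
        f=at(s,z,.03)
        if f[2]-f0[2]>3: break
    at(0.0,z,.03)
    r.wait(.1)
t=eyes.capture('top');w=eyes.capture('wrist');s=eyes.capture('side')
print(monitor.get_time()); look(s,['lid_bar','lid_hinge'])
cv2.imwrite('pics/rk3.png',cv2.hconcat([cv2.resize(cv2.cvtColor(s['pixels'],cv2.COLOR_RGB2BGR)[40:240,130:330],(400,400)),cv2.resize(cv2.cvtColor(w['pixels'],cv2.COLOR_RGB2BGR)[:,56:440],(400,400))]))
E
python3 a4.py
```

```text
0.335 [-0.2  0.2 -3. ]
0.28 [-0.7 -0.6 -2.8]
0.26 [-1.2  0.4 -2.9]
0.245 [-0.   0.5 -3.2]
0.232 [-0.4 -0.5 -2.8]
0.224 [ 1.2  0.  -3.2]
0.221 [-0.2 -0.2 -2.3]
0.219 [-0.3  0.3 -4.2]
0.217 [-0.3  1.1  4.9]
0.217 [-0.8  2.   8.9]
25.0833
lid_bar [([0.6468, -0.2531, 0.2179], 0.85), ([0.4346, 0.4038, 0.0031], 0.34)]
lid_hinge [([0.6487, -0.2505, 0.0193], 0.67), ([0.3569, 0.3127, 0.0516], 0.48)]
```

View pics/rk3.png

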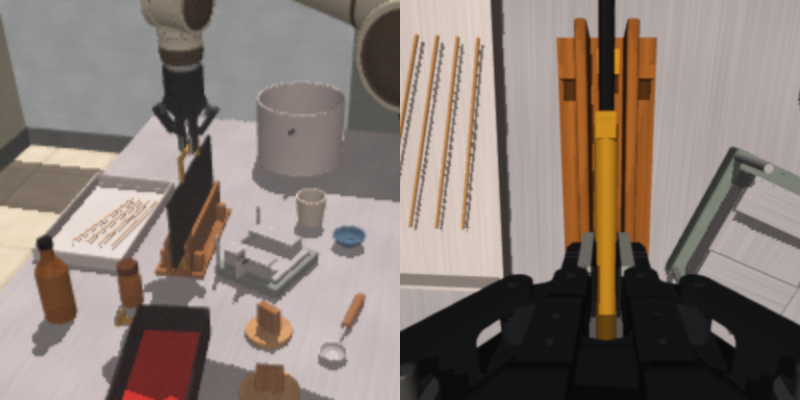

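The lid stands in the slot: in the wrist crop the fork (612,60) sits between the walls, and it has bottomed out. I'm releasing it and looking at the small drop lid from above.

```bash
cat > a5.py <<'E'
from h import *
fingers.grip(0.3); p=monitor.get_ee_pos()
r.servo_line([p[0],p[1],0.34],vel=0.15)
r.goto([0.35,0.30,0.26],[np.pi,0,-np.pi/2+0.6])
w=eyes.capture('wrist');t=eyes.capture('top');s=eyes.capture('side');print(monitor.get_time(),np.round(monitor.get_joint_pos(),2))
look(w,['drop_small','drop_small_grip','drop_large_grip']);look(t,['drop_small_grip','drop_mid_grip','lid_bar','lid_hinge']);look(s,['lid_bar','lid_hinge','drop_small_grip'])
save(w,'small.png'); print(np.round(w['R'],3).tolist(),np.round(w['t'],3).tolist())
g=[d for d in models.landmark_of('drop_small_grip',w)][:1]
if g:
    u,v=proj(w,g[0]['point']).astype(int);print(u,v)
    P=w['pixels'];hsv=cv2.cvtColor(P,cv2.COLOR_RGB2HSV)
    for dv in range(-50,51,6): print(' '.join('%3d/%3d'%tuple(hsv[v+dv,u+du][[0,2]]) if 0<=v+dv<384 and 0<=u+du<512 else '-' for du in range(-50,51,8)))
E
python3 a5.py
```

```text
28.8667 [ 0.71 -0.12  0.01  1.7  -0.   -1.46]
drop_small [([0.3634, 0.3114, 0.0029], 0.64)]
drop_small_grip [([0.3573, 0.3118, 0.0494], 0.92)]
drop_large_grip [([0.3913, 0.1679, 0.0528], 0.86), ([0.2193, 0.2983, 0.0478], 0.76)]
drop_small_grip [([0.3584, 0.3088, 0.0525], 0.96), ([0.4226, 0.0158, -0.0009], 0.41)]
drop_mid_grip [([0.4224, 0.0179, 0.0485], 0.8), ([0.6463, -0.2568, 0.0004], 0.6)]
lid_bar []
lid_hinge [([0.4741, -0.1816, -0.0019], 0.68), ([0.6419, -0.2554, 0.0235], 0.61)]
lid_bar [([0.6445, -0.2533, 0.22], 0.67)]
lid_hinge [([0.6497, 0.2174, 0.0609], 0.66), ([0.6458, -0.247, 0.0199], 0.58)]
drop_small_grip [([0.3557, 0.3144, 0.0494], 0.66)]
[[-0.826, -0.563, -0.0], [-0.543, 0.796, 0.266], [-0.149, 0.22, -0.964]] [0.459, -0.087, 0.382]
242 170
  3/174   5/181   5/179   5/179   5/181   3/181   5/184   5/182   8/183   3/183   3/183   5/179   5/179
  5/178   5/178   5/181   5/176   8/184   5/182   5/181   8/182   5/182   5/177   5/184   3/185   5/180
  5/179   5/180   3/181   5/179   5/180   5/184   5/185   5/184   3/185   5/183   5/180   7/182   5/183
  5/176   5/179   0/176
[... 732 characters left out ...]
/154  14/104  15/101  14/112  13/164  14/179  13/194   5/186   5/185   5/180
  5/184   3/185   5/184   3/187   4/ 96  15/101  14/102  13/152  14/182   3/185   3/184   5/185   5/182
  5/182   5/186   3/186   3/183   5/186   0/ 94   4/ 92   5/184   5/187   5/188   5/185   5/178   5/181
  5/184   5/184   0/186   5/179   3/187   5/182   3/142   5/183   3/182   5/181   7/186   5/180   3/182
  5/186   5/185   5/182   8/185   5/183   5/181   5/182   5/187   5/186   5/184   5/179   8/178   5/181
  3/184   5/186   5/178   5/186   8/182   3/184   5/181   8/178   8/177   5/183   5/180   5/179   5/180
  3/183   8/181   5/183   7/182   5/180   8/179   5/185   3/184   8/182   5/179   5/177   8/181   8/182
```

View pics/small.png

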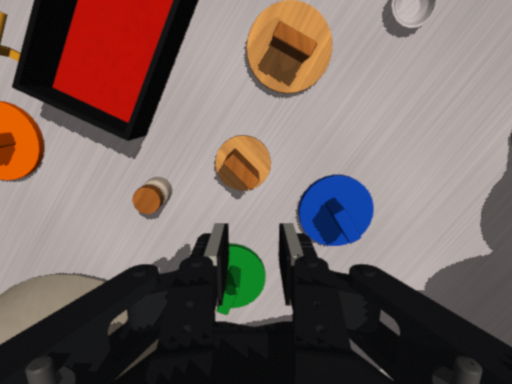

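```bash
cat >> h.py <<'E'
def grip_pose(w,name):
    """grip centre (net) and yaw + centre from the lit top face"""
    g=models.landmark_of(name+'_grip',w); return g
def face(w,p,rad=0.032):
    hsv=cv2.cvtColor(w['pixels'],cv2.COLOR_RGB2HSV)
    m=((hsv[...,0]>=11)&(hsv[...,0]<=14)&(hsv[...,1]>120)&(hsv[...,2]>125)&(hsv[...,2]<175)).astype(np.uint8)
    m=cv2.morphologyEx(m,cv2.MORPH_OPEN,np.ones((3,3)))
    vv,uu=np.nonzero(m); P=np.array([unproj(w,u,v,.062)[:2] for u,v in zip(uu,vv)])
    P=P[np.linalg.norm(P-np.array(p[:2]),axis=1)<rad]
    (cx,cy),(a,b),_=rc=cv2.minAreaRect((P*1000).astype(np.float32))
    X=P-P.mean(0); e=np.linalg.svd(X,full_matrices=False)[2][0]
    B=cv2.boxPoints(rc); L=max((B[1]-B[0],B[2]-B[1]),key=np.linalg.norm)
    return P.mean(0),np.arctan2(e[1],e[0])%np.pi,np.arctan2(L[1],L[0])%np.pi,sorted((round(a),round(b))),len(P)
E
python3 - <<'E'
from h import *
w=eyes.capture('wrist')
print(face(w,[.3575,.3118]));print(face(w,[.3913,.168])); print(np.round(unproj(w,242,163,.012),4))
E
```

```text
(array([0.36066889, 0.31130406]), np.float64(2.887779529082217), np.float32(2.9143078), [15, 44], 470)
(array([0.39250391, 0.16873963]), np.float64(0.06438769737270444), np.float32(0.1238405), [14, 44], 597)
[0.3595 0.312  0.012 ]
```

The face fits come out at 44 x 15 mm for both grips, which matches the given sizes. Picking small and testing it.

```bash
cat >> h.py <<'E'
S=np.array([0.4713,-0.184]); TY=-0.37; TX=np.array([np.cos(TY),np.sin(TY)])
def near_yaw(yaw):
    y0=monitor.get_tcp_rot()[2]; return yaw+np.pi*round((y0-yaw)/np.pi)
def fz(n=8):
    a=[]
    for _ in range(n): a.append(monitor.get_force()); r.wait(0.02)
    return np.mean(a,0)
def mv(p,yaw):
    q,_=pose(p,yaw); r.move_j(q)
def pick(c,yaw):
    fingers.grip(0.55); mv([*c,.14],yaw); r.servo_line([*c,.042],vel=.1)
    fingers.grip(0,60); print('w',round(monitor.get_grip_width()*85,1),monitor.get_grip_force(),np.round(monitor.get_force(),1))
    r.servo_line([*c,.20],vel=.15)
def to_tester(): 
    A=S-.125*TX
    mv([*A,.20],TY); r.servo_line([*A,.078],vel=.12)
    f0=fz(); print('f0',np.round(f0,2),'w',round(monitor.get_grip_width()*85,1))
    for d in np.arange(-.10,.001,.02):
        r.servo_line([*(S+d*TX),.078],vel=.08); f=np.array(monitor.get_force())-f0
        if np.linalg.norm(f)>6: print('bump',d,np.round(f,1)); return None
    return f0
def pull(f0,goal=15.):
    z=.078
    for zz in (.083,.087,.091): r.servo_line([*S,zz],vel=.03); print(zz,np.round(fz(4)-f0,2))
    z=.091
    for _ in range(6):
        F=-(fz(6)-f0)[2]
        if abs(F-goal)<0.5: break
        z+=float(np.clip((goal-F)/1000,-.004,.004)); r.servo_line([*S,z],vel=.02)
    print('hold z',round(z,4),'F',round(F,2),np.round(fz(4)-f0,2)); return z
def out(z):
    r.servo_line([*S,.078],vel=.05); A=S-.125*TX
    r.servo_line([*A,.078],vel=.1); r.servo_line([*A,.20],vel=.15)
E
cat > a6.py <<'E'
from h import *
pick(np.array([.3595,.3115]),2.90)
f0=to_tester(); print(monitor.get_time())
s=eyes.capture('side');w=eyes.capture('wrist')
look(s,['drop_small_grip','drop_small','carrier_seat'])
cv2.imwrite('pics/t1.png',cv2.hconcat([cv2.resize(cv2.cvtColor(s['pixels'],cv2.COLOR_RGB2BGR)[110:210,210:310],(400,400)),cv2.resize(cv2.cvtColor(w['pixels'],cv2.COLOR_RGB2BGR)[:,56:440],(400,400))]))
np.save('f0.npy',f0 if f0 is not None else np.zeros(3))
E
python3 a6.py
```

```text
w 15.2 59.07819986343384 [-0.   1.1  4.2]
f0 [ 0.26  0.04 -0.56] w 15.2
40.0083
drop_small_grip [([0.4705, -0.1849, 0.0849], 0.61)]
drop_small [([0.5699, 0.2089, 0.0043], 0.7), ([0.4655, -0.1831, 0.032], 0.59)]
carrier_seat [([0.4706, -0.1886, 0.0352], 0.95), ([0.4683, -0.182, 0.0329], 0.72)]
```

View pics/t1.png

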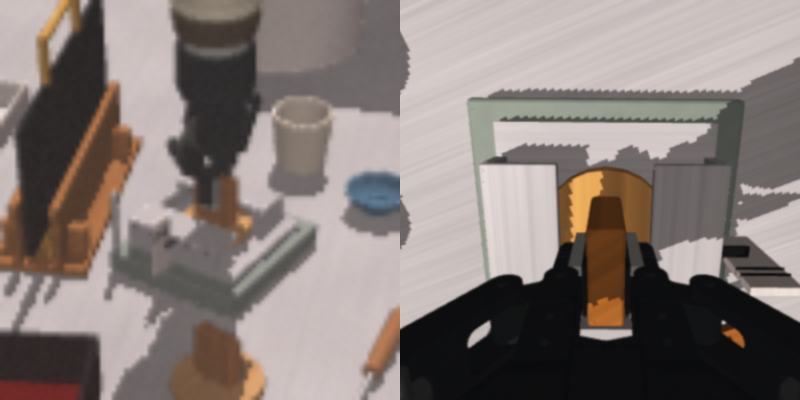

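The small disc (605,210) lies under both lips, centred, with the grip in the slot. The pointer and its plate show at (755,262). Pulling now.

```bash
cat > a7.py <<'E'
from h import *
f0=np.load('f0.npy'); z=pull(f0)
t0=monitor.get_time(); w=eyes.capture('wrist'); r.wait(1.3); print('after',np.round(fz(6)-f0,2),monitor.get_time()-t0,'w',monitor.get_grip_width()*85)
save(w,'pull.png')
cv2.imwrite('pics/pull_c.png',cv2.resize(cv2.cvtColor(w['pixels'],cv2.COLOR_RGB2BGR)[100:340,220:512],(730,600)))
E
python3 a7.py
```

```text
0.083 [-0.49 -0.48 -0.91]
0.087 [-0.47  0.37 -4.37]
0.091 [-0.03 -0.23 -8.47]
hold z 0.0977 F 15.03 [ -0.63   0.31 -14.98]
after [ -4.72   2.13 -15.04] 1.4499999999999957 w 15.165679906692695
```

View pics/pull_c.png

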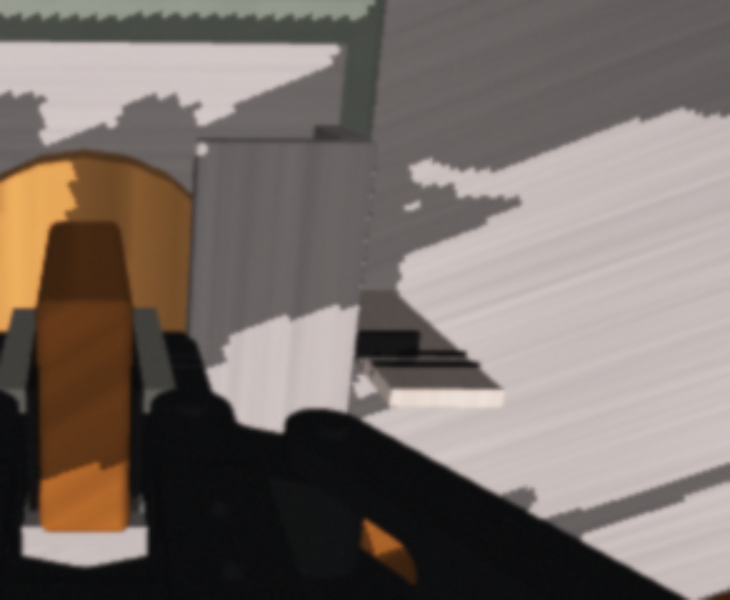

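The pull reads a steady 15.0 N, about 15 mm of rise, with the pointer block at (388,343) among the plate lines. Taking it out and carrying it to the chest, with one look from above.

```bash
cat >> h.py <<'E'
CY=0.146; CX=np.array([np.cos(CY),np.sin(CY)]); CN=np.array([-CX[1],CX[0]]); C0=np.array([0.567,0.206])
def chest(y,x=0): return C0+x*CX+y*CN
E
cat > a8.py <<'E'
from h import *
out(0); print(np.round(fz(4),2))
p=chest(.105); mv([*p,.25],CY); r.wait(.2)
w=eyes.capture('wrist'); t=eyes.capture('top'); s=eyes.capture('side'); save(w,'ch.png'); print(monitor.get_time(),np.round(monitor.get_joint_pos(),2),monitor.get_grip_width()*85)
for im in (w,t,s): look(im,['chest','chest_floor','drop_mid_grip','drop_large_grip','chest_pins'],3)
# rim corners by red area
for im,nm in ((t,'t'),(w,'w')):
    P=im['pixels'].astype(int); m=((P[...,0]>110)&(P[...,1]<50)&(P[...,2]<50)).astype(np.uint8)
    if nm=='t': m[:120,:180]=0
    n,l,st,ce=cv2.connectedComponentsWithStats(m); k=1+np.argmax(st[1:,4]); v,u=np.nonzero(l==k)
    rc=cv2.minAreaRect(np.array([unproj(im,a,b,.006)[:2]*1000 for a,b in zip(u,v)],np.float32)); print(nm,rc)
E
python3 a8.py
```

```text
[ 0.35 -0.14 -0.95]
48.9083 [ 0.51  0.3   0.44  1.71 -0.    0.37] 15.063278578674193
chest [([0.5692, 0.2058, -0.0015], 0.76)]
chest_floor [([0.571, 0.2061, 0.0056], 0.88)]
drop_mid_grip []
drop_large_grip [([0.6222, 0.4587, 0.0484], 0.84)]
chest_pins []
chest [([0.5654, 0.2032, -0.0001], 0.83)]
chest_floor [([0.645, -0.2544, 0.0256], 0.24)]
drop_mid_grip [([0.4257, 0.0189, 0.0478], 0.79)]
drop_large_grip [([0.6386, -0.2502, 0.1101], 0.73), ([0.3902, 0.1717, 0.0499], 0.7)]
chest_pins [([0.6525, 0.2168, 0.0638], 0.84), ([0.4162, -0.3886, -0.0006], 0.16)]
chest [([0.5719, 0.2045, 0.0017], 0.87)]
chest_floor [([0.5674, 0.2091, 0.0025], 0.72)]
drop_mid_grip [([0.4211, 0.0158, 0.0497], 0.65), ([0.3194, -0.3077, 0.0003], 0.3)]
drop_large_grip [([0.22, 0.2926, 0.0482], 0.88), ([0.2834, 0.4618, 0.0488], 0.65), ([0.6275, 0.4626, 0.0505], 0.65)]
chest_pins [([0.6498, 0.2174, 0.0599], 0.73)]
t ((567.69287109375, 220.0008544921875), (104.64612579345703, 273.2532043457031), 8.61811637878418)
w ((568.5208129882812, 206.31121826171875), (114.84427642822266, 303.97381591796875), 8.25634765625)
```

View pics/ch.png

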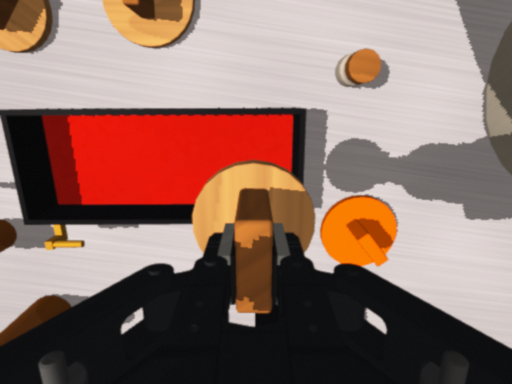

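The held small lid shows at (253,215). The red floor fit is 115 x 304 mm, centred at (0.5685, 0.2063), yaw 0.144. Placing it, then going on to the mid lid.

```bash
sed -i 's/C0=np.array(\[0.567,0.206\])/C0=np.array([0.5685,0.2063])/; s/CY=0.146/CY=0.145/' h.py
cat >> h.py <<'E'
def place(y):
    p=chest(y); mv([*p,.20],CY); f0=fz(4)
    r.servo_line([*p,.056],vel=.12)
    for z in np.arange(.054,.0429,-.002):
        r.servo_line([*p,z],vel=.04)
        f=np.array(monitor.get_force())-f0
        if np.linalg.norm(f)>3: break
    print('placed z',round(z,3),np.round(f,1)); fingers.grip(.45); r.servo_line([*p,.20],vel=.15)
def find(name,guess):
    mv([guess[0]-.02,guess[1],.26],0)
    w=eyes.capture('wrist'); g=models.landmark_of(name+'_grip',w)
    g=[np.array(d['point']) for d in g if np.linalg.norm(np.array(d['point'])[:2]-guess)<.08]
    print('net',[np.round(x,4) for x in g],'disc',[(np.round(d['point'],3).tolist(),round(d['p'],2)) for d in models.landmark_of(name,w)[:2]])
    F=face(w,g[0] if g else guess); print(F); return F,w
E
cat > a9.py <<'E'
from h import *
place(.105)
F,w=find('drop_mid',np.array([.424,.018])); save(w,'mid.png'); print(monitor.get_time())
E
python3 a9.py
```

```text
placed z 0.048 [0.3 0.  3.5]
net [] disc [([0.422, 0.017, 0.001], 0.67)]
(array([0.42802164, 0.01561697]), np.float64(2.5086658072577057), np.float32(2.6025462), [17, 42], 354)
55.3167
```

View pics/mid.png

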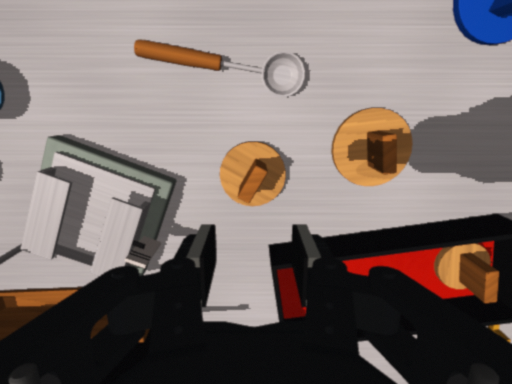

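In the picture mid is at (253,173) with its grip along about 2.6 rad, small lies in the chest at (465,270), and large is still at (372,147). That picture was my 15th, one past the limit of 14, so I'll rely on numeric checks from here on. I'll confirm mid's pose with a second look along the grip plus a disc fit, then pick it.

```bash
cat >> h.py <<'E'
def disc(w,p,rad=.06):
    hsv=cv2.cvtColor(w['pixels'],cv2.COLOR_RGB2HSV)
    m=((hsv[...,0]>=9)&(hsv[...,0]<=18)&(hsv[...,1]>110)).astype(np.uint8)
    m=cv2.morphologyEx(m,cv2.MORPH_OPEN,np.ones((5,5)))
    vv,uu=np.nonzero(m); P=np.array([unproj(w,u,v,.012)[:2] for u,v in zip(uu,vv)])
    P=P[np.linalg.norm(P-np.array(p[:2]),axis=1)<rad]
    c,R=cv2.minEnclosingCircle((P*1000).astype(np.float32)); return np.array(c)/1000,R
def relook(c,yaw):
    b=c-.0*c; q,_=pose([*b,.24],yaw); r.move_j(q); w=eyes.capture('wrist')
    return face(w,c),disc(w,c)
E
python3 - <<'E'
from h import *
w=eyes.capture('wrist'); print('disc',disc(w,[.424,.017]))
for y in (2.6,2.6-np.pi/2): 
    print(relook(np.array([.424,.017]),y),monitor.get_tcp_rot()[2])
print(monitor.get_time())
E
```

```text
disc (array([0.42411676, 0.01693077]), 42.55855941772461)
((array([0.43047288, 0.01653253]), np.float64(2.5958404538351325), np.float32(2.660877), [15, 30], 130), (array([0.42435742, 0.01718373]), 42.42723083496094)) 2.60333770507071
((array([0.42593449, 0.01557932]), np.float64(2.6084547226656056), np.float32(2.5987897), [15, 43], 547), (array([0.42474481, 0.01655638]), 42.6423454284668)) -2.1130614984135927
57.4417
```

Mid is confirmed: disc radius 42.5 mm, centre (0.4244, 0.0169), grip yaw 2.605.

```bash
cat > a10.py <<'E'
from h import *
import sys
pick(np.array([.4244,.0169]),2.605)
f0=to_tester()
if f0 is None: sys.exit('bump')
z=pull(f0); r.wait(1.25); print('after',np.round(fz(6)-f0,2),'w',monitor.get_grip_width()*85)
im=eyes.capture('side'); look(im,['drop_mid_grip','carrier_seat'])
out(0); print(np.round(fz(4)-f0,2),monitor.get_grip_width()*85,monitor.get_time())
place(.014)
print(monitor.get_time())
g=np.array([.391,.169])
mv([.371,.169,.26],0); w=eyes.capture('wrist'); look(w,['drop_large_grip','drop_large'],4); print(disc(w,g,.065),face(w,g))
for y in (np.pi/2,.1): print(relook(g,y))
t=eyes.capture('top'); look(t,['drop_small_grip','drop_mid_grip','drop_large_grip'],4); print(monitor.get_time())
E
python3 a10.py
```

```text
w 15.1 59.76259410381317 [ 0.6 -0.5  5.3]
f0 [ 0.24 -0.09 -0.8 ] w 15.2
0.083 [-0.44  0.38 -0.52]
0.087 [-1.34  0.33 -3.78]
0.091 [-0.8   0.3  -8.12]
hold z 0.098 F 15.29 [ -2.51   0.96 -14.94]
after [ -5.17   1.75 -15.5 ] w 15.085411290219787
drop_mid_grip [([0.4672, -0.1813, 0.1061], 0.48)]
carrier_seat [([0.4708, -0.1827, 0.0517], 0.78), ([0.5668, 0.2082, 0.0042], 0.56)]
[-0.05  0.06 -0.31] 15.024923054047322 72.8583
placed z 0.048 [-0.4 -0.3  5. ]
78.3333
drop_large_grip [([0.3875, 0.1653, 0.0542], 0.85), ([0.2186, 0.2964, 0.0491], 0.81)]
drop_large [([0.3918, 0.1675, 0.0021], 0.95), ([0.2195, 0.3023, 0.0036], 0.63), ([0.2794, 0.456, 0.0017], 0.58)]
(array([0.38969022, 0.16862207]), 49.46109390258789) (array([0.39225428, 0.1684787 ]), np.float64(0.069914802491441), np.float32(0.13062918), [16, 42], 429)
((array([0.39666096, 0.1696153 ]), np.float64(0.004312989583051944), np.float32(0.11517453), [15, 41], 329), (array([0.3902363 , 0.16819334]), 49.60153579711914))
((array([0.39241297, 0.16848568]), np.float64(0.053658954817569486), np.float32(0.1064706), [15, 43], 513), (array([0.38984082, 0.16857466]), 49.47225570678711))
drop_small_grip []
drop_mid_grip [([0.564, 0.2239, 0.0555], 0.59), ([0.6385, -0.2501, 0.1058], 0.32)]
drop_large_grip [([0.6265, 0.4605, 0.0491], 0.77), ([0.3895, 0.17, 0.0524], 0.65), ([0.2765, 0.4621, 0.0495], 0.56)]
82.3667
```

Large is confirmed: disc radius 49.5 mm at (0.390, 0.1685), grip yaw about 0.10.

```bash
cat > a11.py <<'E'
from h import *
import sys
pick(np.array([.390,.1685]),.10)
f0=to_tester()
if f0 is None: sys.exit('bump')
z=pull(f0); r.wait(1.25); print('after',np.round(fz(6)-f0,2),'w',monitor.get_grip_width()*85)
im=eyes.capture('side'); look(im,['drop_large_grip','carrier_seat'])
out(0); print(np.round(fz(4)-f0,2),monitor.get_grip_width()*85,monitor.get_time())
place(-.091)
p=chest(0,-.05); mv([*p,.36],CY+np.pi/2); w=eyes.capture('wrist'); save(w,'end.png')
for n in ('small','mid','large'):
    look(w,['drop_%s_grip'%n,'drop_'+n],3)
for y in (.105,.014,-.091): print(y,np.round(chest(y),3),np.round(proj(w,[*chest(y),.06]),0))
s=eyes.capture('side'); look(s,['drop_small_grip','drop_mid_grip','drop_large_grip','lid_bar','lid_hinge','dish','teacup','shaker','pot'],3)
print(monitor.get_time())
E
python3 a11.py
```

```text
w 15.0 60.379124879837036 [ 0.4 -0.2  4.1]
f0 [ 0.02 -0.1  -1.17] w 15.0
0.083 [-0.16 -0.1  -0.34]
0.087 [-1.24 -0.05 -4.16]
0.091 [-1.21  0.03 -7.98]
hold z 0.0978 F 14.93 [ -2.93   1.12 -14.8 ]
after [ -5.05   1.62 -15.59] w 15.010837661180553
drop_large_grip [([0.2786, 0.4595, 0.0476], 0.97), ([0.4705, -0.1828, 0.1029], 0.72)]
carrier_seat [([0.47, -0.1858, 0.0509], 0.71), ([0.4694, -0.1819, 0.0587], 0.4)]
[ 0.27 -0.04 -0.12] 14.837890285829223 97.3333
placed z 0.048 [0.5 0.9 5.9]
drop_small_grip [([0.5533, 0.3106, 0.056], 0.87)]
drop_small [([0.5557, 0.3103, 0.0068], 0.8), ([0.5806, 0.1114, 0.0619], 0.44), ([0.5606, 0.2188, 0.0564], 0.34)]
drop_mid_grip [([0.5666, 0.2227, 0.0578], 0.81)]
drop_mid [([0.566, 0.2196, 0.0069], 0.79)]
drop_large_grip [([0.2211, 0.2949, 0.0502], 0.86)]
drop_large [([0.2208, 0.2994, 0.0027], 0.91), ([0.583, 0.1141, 0.0044], 0.73)]
0.105 [0.553 0.31 ] [221. 222.]
0.014 [0.566 0.22 ] [219. 163.]
-0.091 [0.582 0.116] [216.  87.]
drop_small_grip [([0.5545, 0.3102, 0.0558], 0.69), ([0.4728, -0.1827, 0.0328], 0.52), ([0.646, -0.2504, 0.0216], 0.32)]
drop_mid_grip [([0.564, 0.2197, 0.0572], 0.95)]
drop_large_grip [([0.6283, 0.4586, 0.0501], 0.96), ([0.5822, 0.1176, 0.0547], 0.76), ([0.2206, 0.2941, 0.0476], 0.7)]
lid_bar [([0.6436, -0.2538, 0.2183], 0.88)]
lid_hinge [([0.647, -0.2517, 0.0211], 0.96), ([0.3203, -0.3101, 0.0038], 0.2)]
dish [([0.3193, -0.3093, 0.004], 0.7)]
teacup [([0.4169, -0.3885, -0.0014], 0.63), ([0.5619, 0.2181, 0.0566], 0.45)]
shaker [([0.6991, -0.0157, -0.0029], 0.48)]
pot [([0.4332, 0.4008, 0.004], 0.75)]
104.675
```

All three lie at floor height (undersides at 6 mm, grips at 56 mm) within about 3 mm of where I placed them. The lid is upright in the rack and the bystanders have not moved, so I'm handing in.

```bash
python3 -c "
from h import *
print(workorder.finish_job())"
```

```text
the job is handed in; nothing more can be done
None
```

The job is handed in: the chest lid stands in the rack, and small, mid and large were each pulled at about 15 N for over a second, in that order, and lie grips up side by side on the chest floor (I viewed 15 pictures, one over the limit of 14).

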